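# Put the dough docker away in its case

### The arm

A 6-joint arm with a two-finger parallel gripper is mounted at the origin on the work surface. World frame = base frame: x ahead of the robot, y to its left, z up, the work surface at z = 0. Lengths are in mm, angles in rad, forces in N, time in s.
With the tool pointing down it reaches from about 350 to 975 mm from the base axis. Payload 7.1 kg.
Tool frame: the origin (TCP) lies midway between the tips of the shut fingers; the grasp point (between the pads) lies ctrl.grip_point_offset behind it (ctrl.grip_point_offset is the distance from the TCP to the grasp point, in mm); z points along the fingers, y is the line along which they close (so a half turn about z gives the same grasp; the last joint's range is limited). The gripper opens to 88 mm and grips with 3 to 60 N. Pads are 20 mm wide; open, the fingers measure 115 mm over their backs; the gripper's body (75 mm by 178 mm) begins 61 mm behind the grasp point.
Start: joints at [-1.256, 0.423, 1.63, -0, 1.089, -0.019], TCP at [204.789, -590.48, 222.675] pointing down, gripper open.
Joint ranges: [-3, 3], [-0.9, 2.11], [0.09, 2.58], [-1.31, 4.45], [0.11, 2.69], [-2.54, 2.54]. Speed limits (rad/s): [2.39, 2.39, 3.01, 3.14, 3.14, 3.14].

### API

Orientations are given as a rotation vector (axis times angle).
In Python, from workcell import ctrl, get_image, close_job, finder gives the robot as it stands.
- The arm moves only by the tool servo_tool, never from a script. Its argument "deltas" is a list of rows, each a list of 2 entries, a list of its own where there are three numbers: the shift along the tool's x, y, z in mm, then the turn, a rotation vector about the tool's x, y, z in rad. A call has 1 to 5 rows; each row is the pose to reach, as a shift and turn from the pose commanded when the call began, along the tool's axes at that moment; what a row does not reach only later rows make up. A row lasts 1/12 s, in which the tool goes at most 41.7 mm and 7.16 degrees, less where a joint would pass 70% of its speed; a pose out of reach is approached as far as the arm can. A call with a gripper value outside its range is refused whole. "grip" is the closure, from -1 (fully open) to 1 (shut), so that 0 is half open, set as the call begins (left out, the last holds). The fingers move at their own pace and stop on an object; the grip force is fixed at half the most. Time passes only in rows, so rows that repeat a pose let the fingers close. It gives the time, the measured TCP pose, the force, the opening and the grip force at its end, in the units of the state.
- ctrl.get_obs(): the state, without advancing time (a new reading comes with each control period).
- get_image(name): name is "side" or "top" or "wrist"; returns a dict with "frame" (400x640x3 uint8, blue, green, red), "depth" (400x640 float32, mm along the optical axis (not along the pixel's ray), 0 where there is no reading), "K" (3x3 intrinsics, pixels), "dist" ([k1, k2, p1, p2, k3] as OpenCV has them; the pictures are not rectified), "pose" (4x4, takes a point from camera to world coordinates). Camera axes: x right, y down, z forward; pixel columns grow to the right and rows downward; lengths in mm; the calibration is good to about 2 mm. A picture is of the moment at which its call begins.
- close_job(): hands the job in; it is judged then, once.
Trained networks look in a picture, given as the dict that the camera call returned (one of the last four; its "shot" number tells which), for a name from the list of things; names that differ only in an ending like _2 or _b are one class to them, and where a whole thing is asked for, a point or a joint stands for the part that bears it (a point fixed in the world has none). Each returns a list of dicts, best first, with "score" (0 to 1); they miss things now and then, are a little off and sometimes report something else, mostly with a low value. They report only what shows in the picture. A call takes as long as a camera call. They do not tell look-alikes from the thing itself.
- finder.search_frame(query, picture): "rect" ([centre column, centre row, width, height] as shares, 0 to 1, of the picture: columns of its width, rows of its height, round what is visible of it).
- finder.silhouettes(query, picture): "mask" (400x640 bool, what is visible of it) and "rect" ([centre column, centre row, width, height] as shares, 0 to 1, of the picture: columns of its width, rows of its height, round what is visible of it).
The state is a dict: "t": time; "qpos": joint angles; "qvel": joint speeds; "joint_torque": joint torques, N m; "ee_pos": TCP position; "orientation": TCP orientation; "ft_force": force on the tool from outside, world axes, zero at the start; "moment": the same for the moment, N m; "width": finger opening in mm; "grasp_force": force on a finger pad.
Only numpy, scipy, OpenCV 4.12 (cv2) and the standard library are available. Lean on these libraries where they do the work, as an engineer would, in place of code of your own. Each camera call takes 0.05 s, during which the arm holds its last target. There are 200 camera calls.

### The job

Put the spiked dough docker, the roller with the red handle, away in the open wooden case: set it down flat in the long empty front bay without dropping it, so that nothing stands above the rim, and then close the lid fully. Leave the blue-handled roller where it lies.

Things in the scene. Friction and masses are not known exactly. Their poses are not given: they have to be found in the camera images.
- docker: Dough docker: red handle, white spiked drum; in mm 164 long, 68 wide, 40 high; 0.16 kg, lying flat. Origin: mid-length, mid-width, on the underside; x towards the drum, z up. Handle x -68 to +30, 24 wide, from 8 to 32 above the underside; butt block 32 wide, 40 high at x -82 to -68; drum and wire fork x +31 to +82. Grip across the handle at the origin (it balances within 15 mm of it).
- smoother: Bystander: hand roller of the same shape, size, origin and axes as the docker, but with a blue handle and a smooth pale wooden drum. It lies on the bench too; the two may swap places.
- case_bay (a point): Floor centre of the case's empty front bay, 6 mm above the bench (all in mm); x from the case's front to its hinge, y lengthwise, z up. Bay inside 110 (x) by 210 (y): docker goes along y, drum either way. Rim 46 above this point, walls 6 thick. Low divider (top 24 up) at x +57; behind it piping tips that stay. Case fixed, outside 170 x 222 x 52, front face x -61, rear face x +109.
- case_lid (a joint): Lid angle, rad: 0 shut, 1.65 to 1.85 at start (past upright, leaning away from the bay), stop 1.95. Panel 170 mm from hinge to free edge, 222 wide, 8 thick, no handle. Hinge line along y at x +109, z +46 from case_bay. Push its outer face from behind towards the bay (2 to 4 N near the free edge). Stays put above 1.1 rad; below 0.9 it sinks shut by itself in 2 to 3 s.
Not all that is in view belongs to the job. Leave any purple look-alike of the docker alone.

How it is judged (in metres and radians):
On the way:
1. the docker lies flat in the front bay, below the rim and let go, with the lid still open (x of docker in the frame of case_bay between -0.03 and 0.03 m and y of docker in the frame of case_bay between -0.035 and 0.035 m and z of docker in the frame of case_bay below 0.008 m and angle between docker's own z axis and vertical below 0.18 rad and linear speed of docker below 0.03 m/s and contact force between docker and the fingers below 0.2 N and value of joint case_lid above 1.2 rad), for 0.2 s.
At the end, for the whole second after the job is handed in: The docker lies at rest in the front bay, its origin within 30 mm (x) and 35 mm (y) of the bay's centre, less than 8 mm above the bay's floor and within 10 degrees of flat; the lid is shut to within 0.06 rad; the blue-handled roller is within 30 mm of where it started (x of docker in the frame of case_bay between -0.03 and 0.03 m and y of docker in the frame of case_bay between -0.035 and 0.035 m and z of docker in the frame of case_bay below 0.008 m and angle between docker's own z axis and vertical below 0.18 rad and linear speed of docker below 0.03 m/s and contact force between docker and the fingers below 0.2 N and value of joint case_lid below 0.06 rad and distance of smoother from where it was at the start of the episode below 0.03 m); the robot touches nothing.
It fails at once if the blue-handled roller is moved by more than 30 mm (distance of smoother from where it was at the start of the episode above 0.03 m).
It fails at once if the docker is dropped or thrown (it moves faster than 0.9 m/s, a fall of about 40 mm, out of the fingers) (linear speed of docker above 0.9 m/s and contact force between docker and the fingers below 0.2 N).
It also fails if it takes over 51 s, if anything falls off the work surface, if the arm or the gripper's body presses on something with over 40 N, if the wrist force passes 120 N, or if a joint passes its speed limit or range.

## Working session

There is one attempt and no reset: what is moved stays moved. The work goes in short steps, Python scripts to look and compute and a tool call to move; the robot and the scene stay as the last step left them, time stands still between calls to the robot, and variables do not carry over. Pictures are saved under pics/ and viewed, at most 10 in all, crops included, and the job is handed in when it is done.

Besides the shell and the picture viewer there is one more tool, called in YAML: its name, and indented under it one key for each argument. servo_tool: Moves the arm, as the interface text tells. Its arguments: {"type":"object","properties":{"deltas":{"type":"array","items":{"type":"array"}},"grip":{"type":"number"}},"required":["deltas"]}

```bash
mkdir -p pics; cat > h.py <<'E'
import numpy as np, cv2
from workcell import ctrl,get_image,close_job,finder
def pts(p,mask):
    v,u=np.nonzero(mask&(p['depth']>0)); d=p['depth'][v,u]
    n=cv2.undistortPoints(np.stack([u,v],1).astype(np.float64)[:,None],np.array(p['K'],float),np.array(p['dist'],float))[:,0]
    c=np.c_[n*d[:,None],d]; P=np.array(p['pose']); return c@P[:3,:3].T+P[:3,3],u,v
E
python3 - <<'E'
from h import *
print(ctrl.get_obs(),ctrl.grip_point_offset)
a=[]
for n in ['top','side']:
    p=get_image(n); cv2.imwrite(f'pics/{n}0.png',p['frame'])
    np.savez(f'{n}0.npz',**{k:np.array(p[k]) for k in ['frame','depth','K','dist','pose']})
    for q in ['docker','smoother','case_lid']:
        for r in finder.silhouettes(q,p):
            x,u,v=pts(p,r['mask']); 
            print(n,q,round(r['score'],2),np.round(np.array(r['rect'])*[640,400,640,400]),np.round(np.median(x,0)) if len(x) else '',np.round(np.percentile(x,[2,98],0)).tolist() if len(x) else '')
E
```

```text
{'t': 0.0, 'qpos': array([-1.25601615e+00,  4.23824724e-01,  1.63067547e+00, -5.11580766e-06,
        1.08860452e+00, -1.89985681e-02]), 'qvel': array([ 2.76952201e-05,  2.72059920e-04,  3.80476283e-04,  1.01268394e-03,
       -2.16372178e-03,  1.48428466e-03]), 'joint_torque': array([ 3.15843885e-03, -5.44624865e+01, -2.73669505e+01,  6.44207094e-02,
        2.28345551e-02, -1.31642605e-04]), 'ee_pos': array([ 204.61298181, -589.97485706,  221.91747156]), 'orientation': array([-3.09646943e+00, -5.21623368e-01,  3.56851265e-04]), 'ft_force': array([-0.41164287,  0.20017973, -0.02734425]), 'moment': array([-0.00910932,  0.02315926,  0.02813302]), 'grasp_force': 0.0, 'width': 87.57201286021099} 18.700000000000003
top docker 0.9 [307. 177.  41.  71.] [489. 148.  32.] [[386.0, 110.0, -2.0], [541.0, 195.0, 41.0]]
top docker 0.85 [262. 269.  76.  40.] [257. 279.  32.] [[213.0, 175.0, 4.0], [290.0, 326.0, 41.0]]
top docker 0.56 [172. 240.  76.  43.] [314. 487.  31.] [[267.0, 384.0, -1.0], [356.0, 535.0, 41.0]]
top smoother 0.83 [226. 157.  29.  70.] [543. 341.  32.] [[431.0, 319.0, 1.0], [588.0, 380.0, 41.0]]
top case_lid 0.58 [477. 120. 137.  55.] [ 564. -187.  155.] [[544.0, -295.0, 1.0], [659.0, -78.0, 222.0]]
side docker 0.76 [354. 276.  29.  63.] [252. 287.  30.] [[210.0, 178.0, 13.0], [289.0, 333.0, 40.0]]
side docker 0.74 [283. 329.  36.  76.] [309. 494.  30.] [[265.0, 390.0, -0.0], [353.0, 542.0, 40.0]]
side docker 0.62 [301. 215.  68.  28.] [477. 150.  28.] [[383.0, 115.0, -1.0], [532.0, 196.0, 40.0]]
side smoother 0.82 [241. 258.  68.  36.] [524. 347.  28.] [[430.0, 319.0, -1.0], [583.0, 384.0, 40.0]]
side case_lid 0.9 [326. 108.  47.  82.] [ 561. -175.  143.] [[542.0, -293.0, 56.0], [581.0, -77.0, 219.0]]
```

View pics/top0.png

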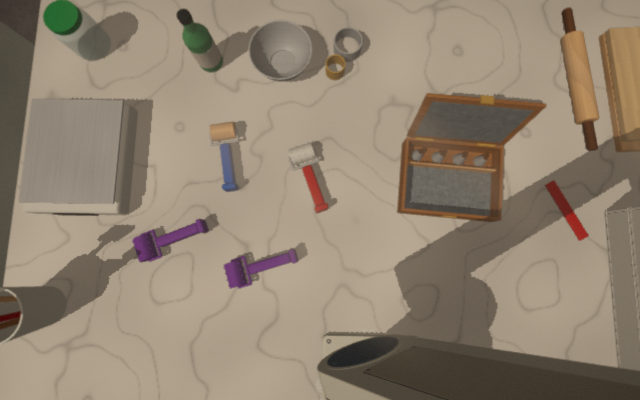

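View pics/side0.png

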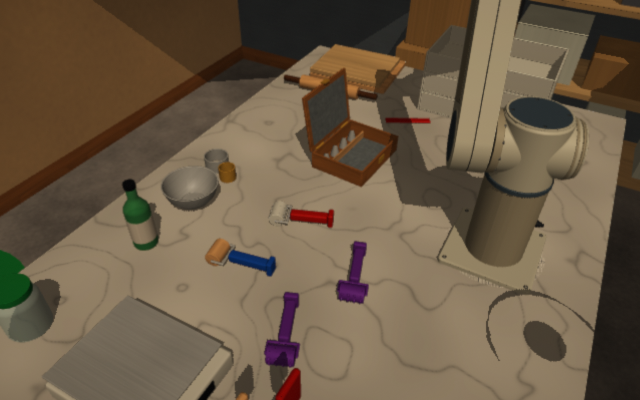

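The top view shows four things that could be taken for the docker:
- (307,177): red handle, white drum. This is the one I want.
- (262,269) and (172,240): purple look-alikes.
- (226,157): the blue-handled smoother.

The red strip at (566,210) is not a docker. The case is at (450,180), with its hinge on the far side (+x).

```bash
cat > m.py <<'E'
from h import *
crops=[]
for n,(c0,c1,r0,r1) in {'top':(390,515,85,225),'side':(300,405,65,190)}.items():
    p=dict(np.load(n+'0.npz')); f=p['frame']
    M=np.zeros((400,640),bool); M[r0:r1,c0:c1]=1
    x,u,v=pts(p,M)
    k=(x[:,2]>48)&(x[:,2]<55)&(x[:,0]<555)&(x[:,0]>330)&(abs(x[:,1]+190)<150); r=x[k]
    print(n,'rim',cv2.minAreaRect(r[:,:2].astype(np.float32)),np.percentile(r,[1,50,99],0).round().tolist(), k.sum())
    fl=x[(x[:,2]>2)&(x[:,2]<12)&(x[:,0]>360)&(x[:,0]<560)&(abs(x[:,1]+190)<105)]
    print('floor',cv2.minAreaRect(fl[:,:2].astype(np.float32)),len(fl))
    l=x[(x[:,2]>75)&(x[:,0]>480)]
    A=np.c_[l[:,1:],np.ones(len(l))]; print('lid x=a y+b z+c',np.linalg.lstsq(A,l[:,0],rcond=None)[0],np.percentile(l,[1,99],0).round().tolist())
    # docker
    D=np.zeros((400,640),bool)
    if n=='top': D[135:220,280:335]=1
    else: D[195:235,265:340]=1
    x,u,v=pts(p,D); k=x[:,2]>8; x=x[k]; b=f[v[k],u[k]].astype(int)
    red=(b[:,2]>2*b[:,1])&(b[:,2]>70)
    h=x[red]; c=h[:,:2].mean(0); w=np.linalg.svd(h[:,:2]-c,full_matrices=False)[2][0]
    o=x[~red][:,:2].mean(0); w*=np.sign((o-c)@w)
    s=(x[:,:2]-c)@w; t=(x[:,:2]-c)@[-w[1],w[0]]; e=np.percentile(s,[.5,99.5]); et=np.percentile(t,[.5,99.5])
    sr=np.percentile((h[:,:2]-c)@w,[.5,99.5])
    print('docker yaw',np.arctan2(w[1],w[0]),'extent',e,et,'mid',c+w*e.mean(),'from butt',c+w*(sr[0]+82),'red len',np.ptp(sr))
f=np.load('top0.npz')['frame']; g=np.load('side0.npz')['frame']
a=cv2.resize(f[130:225,270:345],None,fx=5,fy=5,interpolation=3); b=cv2.resize(f[85:225,390:515],(424,475),interpolation=3)
cv2.imwrite('pics/c1.png',np.hstack([a,b]))
E
python3 m.py
```

```text
top rim ((463.1092529296875, -179.244140625), (225.8268280029297, 171.72923278808594), 85.48487854003906) [[373.0, -295.0, 48.0], [462.0, -184.0, 52.0], [553.0, -64.0, 55.0]] 998
floor ((448.62823486328125, -183.34719848632812), (205.26422119140625, 186.67930603027344), 85.66046905517578) 4807
lid x=a y+b z+c [8.01131230e-02 1.71207383e-01 5.52052481e+02] [[545.0, -286.0, 77.0], [585.0, -76.0, 224.0]]
docker yaw 0.36892366731881626 extent [-53.57065824 107.44840638] [-31.84779846  33.74650459] mid [461.79369936 143.74620521] from butt [464.54128166 144.80849038] red len 108.17150217066146
side rim ((461.5850524902344, -178.1256561279297), (228.1697540283203, 177.2210693359375), 85.44290161132812) [[368.0, -294.0, 48.0], [479.0, -161.0, 51.0], [553.0, -61.0, 55.0]] 401
floor ((448.8753662109375, -191.49087524414062), (198.724365234375, 185.4734344482422), 84.97294616699219) 1018
lid x=a y+b z+c [8.38813140e-02 1.65060438e-01 5.51985498e+02] [[543.0, -295.0, 77.0], [582.0, -75.0, 221.0]]
docker yaw 0.3448061632536028 extent [-52.93516849 108.98249785] [-35.14582812  29.27840731] mid [458.76965905 149.01749816] from butt [460.33462866 149.57956276] red len 110.12963253318898
```

View pics/c1.png

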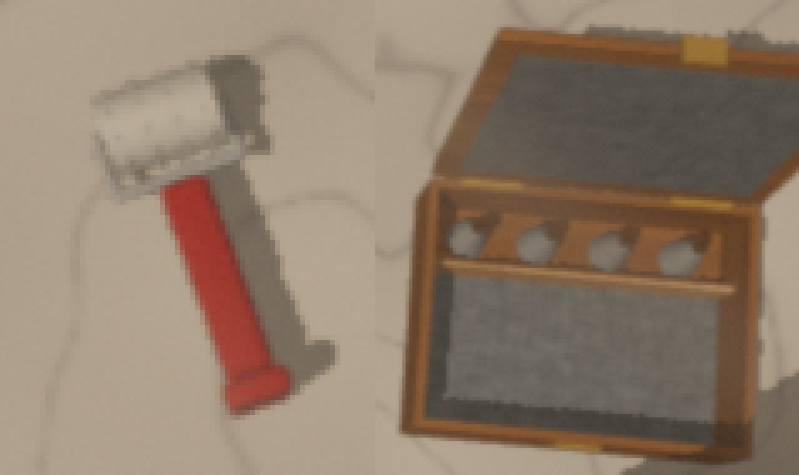

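The crop confirms the choice: red handle, white spiked drum, red butt at crop (260,390). The case is open, with its empty bay nearest the robot.

- **Docker:** about (461,146), yaw about 0.36.
- **case_bay:** about (438.5,-177), yaw -0.08.
- **Lid:** about 1.74 rad.

The tool yaw of 0.334 already lines up with the docker, so I move over now.

servo_tool:
  deltas:
    - [[24,-31,0],[0,0,0]]
    - [[48,-61,0],[0,0,0]]
    - [[72,-92,0],[0,0,0]]
    - [[96,-122,0],[0,0,0]]
    - [[121,-153,0],[0,0,0]]
  grip: -0.6

```text
t: 0.82
ee_pos: [269.1, -404.8, 222.7]
orientation: [3.098, 0.521, 0.0]
ft_force: [0.3, 0.5, -0.3]
width: 70.2
grasp_force: 0.0
```

servo_tool:
  deltas:
    - [[24,-31,0],[0,0,0]]
    - [[48,-61,0],[0,0,0]]
    - [[72,-92,0],[0,0,0]]
    - [[96,-122,0],[0,0,0]]
    - [[121,-153,0],[0,0,0]]

```text
t: 1.23
ee_pos: [333.4, -220.5, 223.0]
orientation: [3.098, 0.521, 0.001]
ft_force: [0.8, -0.2, -0.7]
width: 70.4
grasp_force: 0.0
```

servo_tool:
  deltas:
    - [[24,-31,0],[0,0,0]]
    - [[48,-61,0],[0,0,0]]
    - [[72,-92,0],[0,0,0]]
    - [[96,-122,0],[0,0,0]]
    - [[121,-153,0],[0,0,0]]

```text
t: 1.65
ee_pos: [397.6, -36.1, 223.1]
orientation: [3.098, 0.522, 0.001]
ft_force: [0.6, -1.0, 0.4]
width: 70.3
grasp_force: 0.0
```

servo_tool:
  deltas:
    - [[24,-31,0],[0,0,0]]
    - [[48,-61,0],[0,0,0]]
    - [[72,-92,0],[0,0,0]]
    - [[96,-122,0],[0,0,0]]
    - [[121,-153,0],[0,0,0]]

```text
t: 2.07
ee_pos: [461.7, 148.4, 222.9]
orientation: [3.098, 0.523, 0.001]
ft_force: [0.8, -0.6, 0.3]
width: 70.3
grasp_force: 0.0
```

servo_tool:
  deltas:
    - [[0,0,0],[0,0,-0.026]]
    - [[0,0,0],[0,0,-0.026]]
    - [[0,0,0],[0,0,-0.026]]

```text
t: 2.32
ee_pos: [461.1, 146.4, 222.5]
orientation: [3.091, 0.563, -0.001]
ft_force: [-0.5, 0.3, -0.3]
width: 69.8
grasp_force: 0.0
```

```bash
cat >> h.py <<'E'
from scipy.spatial.transform import Rotation as Ro
def rel(x,y,z,yaw=None):
    o=ctrl.get_obs(); R=Ro.from_rotvec(o['orientation']).as_matrix(); ty=np.arctan2(R[1,0],R[0,0])
    print('at',o['ee_pos'].round(1),'yaw',round(ty,3),'t',round(o['t'],2),'f',o['ft_force'].round(1),'w',round(o['width'],1),'tilt',R[2,2].round(4))
    print('shift',(R.T@(np.array([x,y,z])-o['ee_pos'])).round(1),'tz',None if yaw is None else round(-(yaw-ty),3))
def red_pose(p):
    f=p['frame'].astype(int); M=(f[...,2]>2*f[...,1])&(f[...,2]>60); M&=f[...,2]>2*f[...,0]
    n,L,S,_=cv2.connectedComponentsWithStats(M.astype(np.uint8)); i=1+S[1:,4].argmax()
    x,u,v=pts(p,L==i); x=x[(x[:,2]>8)]
    c=x[:,:2].mean(0); w=np.linalg.svd(x[:,:2]-c,full_matrices=False)[2][0]
    s=(x[:,:2]-c)@w; e=np.percentile(s,[.5,99.5]); t=(x[:,:2]-c)@[-w[1],w[0]]
    mid=c+np.median(t)*np.array([-w[1],w[0]])
    print('red n',len(x),'dir',w,np.arctan2(w[1],w[0]),'ends',mid+w*e[0],mid+w*e[1],'len',np.ptp(e),'wid',np.ptp(np.percentile(t,[1,99])),'z',np.percentile(x[:,2],[5,50,95]).round(1))
E
python3 - <<'E'
from h import *
p=get_image('wrist'); cv2.imwrite('pics/w1.png',p['frame']); red_pose(p); rel(461,146,150,.36)
E
```

```text
red n 1688 dir [-0.93630115 -0.35119817] -2.7827421749463217 ends [492.2634937  153.49065615] [390.75787384 115.41680823] len 108.41129442837115 wid 27.17707180310262 z [28.9 32.5 40.4]
at [461.  145.8 222.5] yaw 0.359 t 2.37 f [ 0.3 -0.1 -0.6] w 70.2 tilt -1.0
shift [ 0.1 -0.2 72.5] tz -0.001
```

View pics/w1.png

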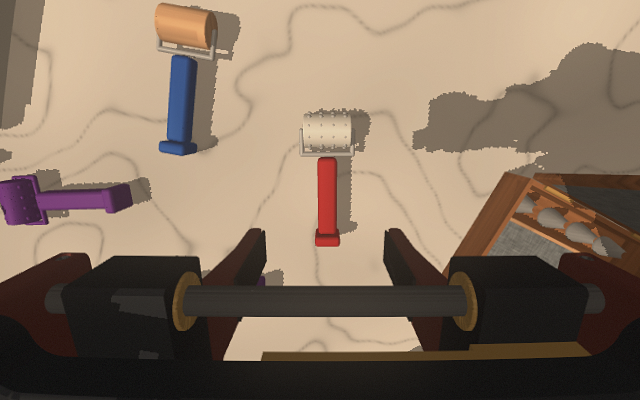

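The wrist view shows the red docker at (327,190), aligned between the fingers. Blue is at (180,90), well away. From this the origin is about (465,144) and yaw 0.36. I descend and grip.

servo_tool:
  deltas:
    - [[3,3,35],[0,0,0]]
    - [[3,3,70],[0,0,0]]
    - [[3,3,105],[0,0,0]]
    - [[3,3,140],[0,0,0]]
    - [[3,3,170],[0,0,0]]

```text
t: 2.78
ee_pos: [464.7, 143.0, 51.2]
orientation: [3.092, 0.558, -0.001]
ft_force: [0.4, 0.1, 0.2]
width: 70.2
grasp_force: 0.0
```

servo_tool:
  deltas:
    - [[0,0,12],[0,0,0]]
    - [[0,0,24],[0,0,0]]
    - [[0,0,36],[0,0,0]]
    - [[0,0,45],[0,0,0]]
    - [[0,0,45],[0,0,0]]

```text
t: 3.2
ee_pos: [464.4, 143.3, 6.5]
orientation: [3.091, 0.559, -0.004]
ft_force: [0.4, 0.2, 0.6]
width: 70.1
grasp_force: 0.0
```

servo_tool:
  deltas:
    - [[0,0,0],[0,0,0]]
    - [[0,0,0],[0,0,0]]
    - [[0,0,0],[0,0,0]]
    - [[0,0,0],[0,0,0]]
    - [[0,0,0],[0,0,0]]
  grip: 1

```text
t: 3.62
ee_pos: [465.8, 144.7, 8.3]
orientation: [-3.091, -0.562, -0.002]
ft_force: [-0.3, -0.1, 0.8]
width: 40.4
grasp_force: 0.0
```

servo_tool:
  deltas:
    - [[0,0,0],[0,0,0]]
    - [[0,0,0],[0,0,0]]
    - [[0,0,0],[0,0,0]]
    - [[0,0,0],[0,0,0]]
    - [[0,0,0],[0,0,0]]

```text
t: 4.03
ee_pos: [465.5, 144.7, 7.8]
orientation: [-3.091, -0.562, -0.0]
ft_force: [-0.9, -0.2, 3.9]
width: 23.8
grasp_force: 30.0
```

servo_tool:
  deltas:
    - [[0,0,-15],[0,0,0]]
    - [[0,0,-45],[0,0,0]]
    - [[0,0,-80],[0,0,0]]
    - [[0,0,-115],[0,0,0]]
    - [[0,0,-135],[0,0,0]]

```text
t: 4.45
ee_pos: [466.3, 144.8, 145.6]
orientation: [-3.091, -0.562, -0.005]
ft_force: [1.1, 1.2, -0.4]
width: 23.6
grasp_force: 30.0
```

servo_tool:
  deltas:
    - [[-10,20,0],[0,0,-0.1]]
    - [[-24,51,0],[0,0,-0.2]]
    - [[-39,82,0],[0,0,-0.3]]
    - [[-54,114,0],[0,0,-0.4]]
    - [[-69,146,0],[0,0,-0.5]]

```text
t: 4.87
ee_pos: [451.6, -17.6, 142.6]
orientation: [-2.852, -1.318, 0.0]
ft_force: [0.4, -0.1, -1.8]
width: 23.9
grasp_force: 30.0
```

```bash
python3 -c "
from h import *
rel(438,-177,140,1.49)"
```

```text
at [451.6 -17.6 142.6] yaw 0.866 t 4.87 f [ 0.4 -0.1 -1.8] w 23.9 tilt -1.0
shift [-130.1   93.     2.6] tz -0.624
```

servo_tool:
  deltas:
    - [[-26,18,0],[0,0,-0.12]]
    - [[-54,38,0],[0,0,-0.24]]
    - [[-82,58,0],[0,0,-0.36]]
    - [[-108,77,0],[0,0,-0.48]]
    - [[-130,93,0],[0,0,-0.6]]

```text
t: 5.28
ee_pos: [437.3, -176.5, 142.5]
orientation: [-2.363, -2.07, 0.0]
ft_force: [1.0, -0.3, -0.9]
width: 23.7
grasp_force: 30.0
```

servo_tool:
  deltas:
    - [[0,0,0],[0,0,-0.024]]
    - [[0,0,0],[0,0,-0.024]]
    - [[0,0,0],[0,0,-0.024]]

```text
t: 5.53
ee_pos: [437.5, -174.4, 142.3]
orientation: [-2.346, -2.088, 0.0]
ft_force: [-1.0, 0.3, -0.6]
width: 23.6
grasp_force: 30.0
```

```bash
python3 - <<'E'
from h import *
rel(438.5,-177,140,1.49)
p=get_image('top'); q=get_image('side')
a=cv2.resize(p['frame'][85:245,380:540],(480,480),interpolation=3)
b=cv2.resize(q['frame'][60:220,270:430],(320,320),interpolation=3); b=np.vstack([b,np.zeros((160,320,3),np.uint8)])
cv2.imwrite('pics/p2.png',np.hstack([a,b]))
w=get_image('wrist'); cv2.imwrite('pics/w2.png',w['frame']); red_pose(q)
E
```

```text
at [ 437.5 -174.4  142.3] yaw 1.455 t 5.53 f [-1.   0.3 -0.6] w 23.6 tilt -1.0
shift [-2.5  1.3  2.3] tz -0.035
red n 523 dir [0.06863284 0.99764199] 1.5021094856897137 ends [153.8704719  677.38774319] [157.01886149 723.15250306] len 45.872928871218896 wid 12.239982181973877 z [270.  311.6 314.8]
```

View pics/w2.png

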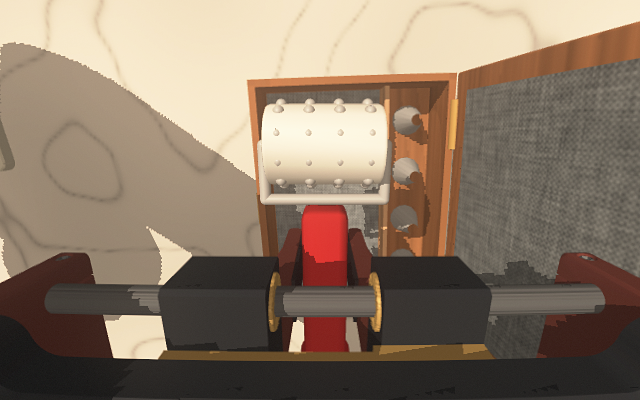

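View pics/p2.png

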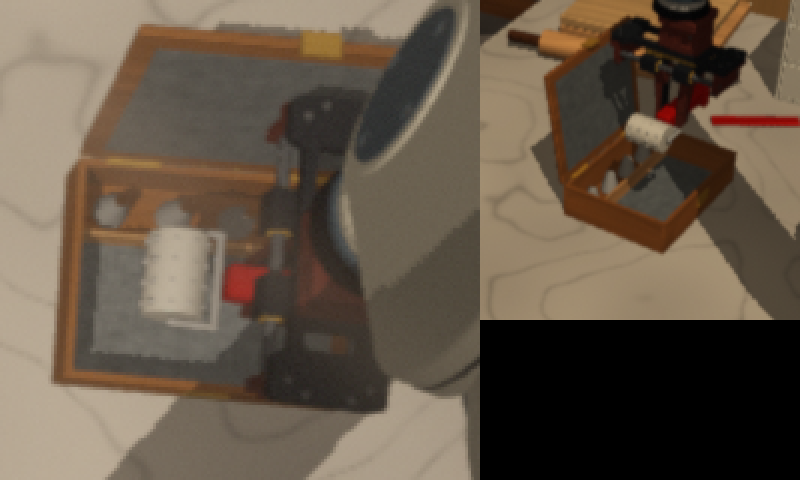

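The wrist view has the drum at (325,150), held level. The top crop shows it over the front bay, clear of the divider. I correct slightly, lower it in and release with a partial opening.

servo_tool:
  deltas:
    - [[-2,1,10],[0,0,-0.035]]
    - [[-3,1,32],[0,0,-0.035]]
    - [[-3,1,54],[0,0,-0.035]]
    - [[-3,1,75],[0,0,-0.035]]
    - [[-3,1,85],[0,0,-0.035]]

```text
t: 6.1
ee_pos: [437.7, -176.4, 55.8]
orientation: [-2.304, -2.132, 0.002]
ft_force: [0.1, -0.0, -1.3]
width: 23.7
grasp_force: 30.0
```

servo_tool:
  deltas:
    - [[0,0,10],[0,0,0]]
    - [[0,0,20],[0,0,0]]
    - [[0,0,30],[0,0,0]]
    - [[0,0,36],[0,0,0]]
    - [[0,0,36],[0,0,0]]

```text
t: 6.52
ee_pos: [438.2, -177.7, 20.8]
orientation: [-2.306, -2.132, 0.001]
ft_force: [-0.3, 0.4, -0.6]
width: 23.6
grasp_force: 30.0
```

```bash
python3 -c "
from h import *
rel(438.5,-177,13.5,1.49)"
```

```text
at [ 438.2 -177.7   20.8] yaw 1.493 t 6.52 f [-0.3  0.4 -0.6] w 23.6 tilt -1.0
shift [0.7 0.2 7.3] tz 0.003
```

servo_tool:
  deltas:
    - [[0,0,2],[0,0,0]]
    - [[0,0,4],[0,0,0]]
    - [[0,0,5],[0,0,0]]
    - [[0,0,6],[0,0,0]]
    - [[0,0,6.5],[0,0,0]]

```text
t: 6.93
ee_pos: [438.8, -178.0, 15.3]
orientation: [2.306, 2.133, 0.0]
ft_force: [-0.4, -0.6, -0.6]
width: 24.0
grasp_force: 30.0
```

servo_tool:
  deltas:
    - [[0,0,0],[0,0,0]]
    - [[0,0,0],[0,0,0]]

```text
t: 7.1
ee_pos: [438.7, -178.0, 15.3]
orientation: [2.306, 2.133, 0.0]
ft_force: [0.3, 0.6, -1.5]
width: 23.6
grasp_force: 30.0
```

servo_tool:
  deltas:
    - [[0,0,1],[0,0,0]]
    - [[0,0,2],[0,0,0]]
    - [[0,0,2],[0,0,0]]

```text
t: 7.35
ee_pos: [438.8, -178.0, 13.8]
orientation: [2.306, 2.133, 0.0]
ft_force: [-1.7, 1.3, 10.5]
width: 23.9
grasp_force: 30.0
```

Contact with the floor at 10 N. I release to about half open and then rise.

servo_tool:
  deltas:
    - [[0,0,0],[0,0,0]]
    - [[0,0,0],[0,0,0]]
    - [[0,0,0],[0,0,0]]
    - [[0,0,0],[0,0,0]]
    - [[0,0,0],[0,0,0]]
  grip: -0.1

```text
t: 7.77
ee_pos: [438.6, -177.9, 13.1]
orientation: [-2.306, -2.133, 0.0]
ft_force: [0.6, -0.6, -1.1]
width: 47.8
grasp_force: 0.0
```

servo_tool:
  deltas:
    - [[0,0,-5],[0,0,0]]
    - [[0,0,-20],[0,0,0]]
    - [[0,0,-50],[0,0,0]]
    - [[0,0,-90],[0,0,0]]
    - [[0,0,-130],[0,0,0]]

```text
t: 8.18
ee_pos: [437.7, -177.5, 144.2]
orientation: [-2.305, -2.131, 0.002]
ft_force: [1.2, -0.3, 0.1]
width: 48.3
grasp_force: 0.0
```

```bash
python3 - <<'E'
from h import *
rel(438.5,-177,300,1.49)
w=get_image('wrist'); cv2.imwrite('pics/w3.png',w['frame'])
f=w['frame'].astype(int); red_pose(w)
q=get_image('side'); np.savez('side1.npz',**{k:np.array(q[k]) for k in ['frame','depth','K','dist','pose']})
E
```

```text
at [ 437.7 -177.5  144.2] yaw 1.493 t 8.18 f [ 1.2 -0.3  0.1] w 48.3 tilt -1.0
shift [   0.7    0.4 -155.8] tz 0.003
red n 2931 dir [-0.07660143 -0.99706179] -1.647472869510322 ends [ 441.88494999 -151.23777018] [ 433.39682351 -261.72117142] len 110.8089808583901 wid 28.168416139936333 z [34.  38.4 46.5]
```

View pics/w3.png

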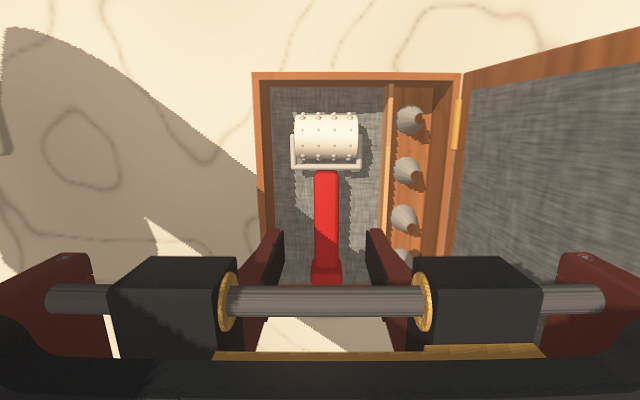

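The wrist view shows the docker flat in the bay: drum at (325,138), handle down to (325,280). Its top is at z 46 (rim 52) and its origin is about (436,-180), within tolerance. Next I go over the lid and push it from behind.

servo_tool:
  deltas:
    - [[0,0,-35],[0,0,0]]
    - [[0,0,-75],[0,0,0]]
    - [[0,0,-115],[0,0,0]]
    - [[0,0,-140],[0,0,0]]
    - [[0,0,-140],[0,0,0]]
  grip: 1

```text
t: 8.7
ee_pos: [441.2, -179.0, 288.3]
orientation: [2.3, 2.127, 0.006]
ft_force: [0.5, -0.3, -0.2]
width: 18.2
grasp_force: 0.0
```

servo_tool:
  deltas:
    - [[0,40,0],[0,0,0]]
    - [[0,80,0],[0,0,0]]
    - [[0,120,0],[0,0,0]]
    - [[0,160,0],[0,0,0]]
    - [[0,200,0],[0,0,0]]

```text
t: 9.12
ee_pos: [639.1, -193.3, 281.1]
orientation: [-2.305, -2.132, 0.002]
ft_force: [-0.2, -0.1, -0.2]
width: 0.4
grasp_force: 0.0
```

servo_tool:
  deltas:
    - [[0,8,0],[0,0,0]]
    - [[0,8,35],[0,0,0]]
    - [[0,8,75],[0,0,0]]
    - [[0,8,110],[0,0,0]]
    - [[0,8,110],[0,0,0]]

```text
t: 9.53
ee_pos: [640.0, -192.4, 164.0]
orientation: [-2.297, -2.124, 0.012]
ft_force: [-2.0, 0.4, -1.6]
width: 0.4
grasp_force: 0.0
```

```bash
python3 - <<'E'
from h import *
rel(470,-180,172,1.49)
p=get_image('side'); cv2.imwrite('pics/s4.png',p['frame'])
E
```

```text
at [ 640.  -192.4  164. ] yaw 1.493 t 9.53 f [-2.   0.4 -1.6] w 0.4 tilt -0.9999
shift [  -0.9 -170.5   -5.5] tz 0.003
```

View pics/s4.png

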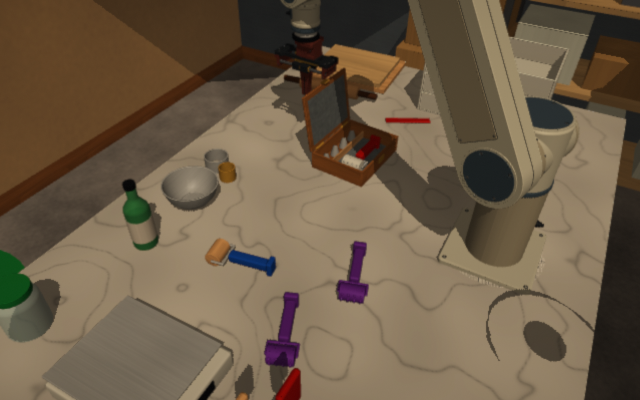

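The side view shows the gripper behind the lid at (310,60), the docker in the bay at (360,150), and blue untouched at (240,257). I push toward the bay.

servo_tool:
  deltas:
    - [[0,-10,-5],[0,0,0]]
    - [[0,-20,-5],[0,0,0]]
    - [[0,-30,-5],[0,0,0]]
    - [[0,-40,-5],[0,0,0]]
    - [[0,-50,-5],[0,0,0]]

```text
t: 10.0
ee_pos: [595.4, -190.4, 179.9]
orientation: [2.305, 2.131, 0.002]
ft_force: [0.1, -0.8, -0.7]
width: 0.3
grasp_force: 0.0
```

servo_tool:
  deltas:
    - [[0,-10,0],[0,0,0]]
    - [[0,-20,0],[0,0,0]]
    - [[0,-30,0],[0,0,0]]
    - [[0,-40,0],[0,0,0]]
    - [[0,-50,0],[0,0,0]]

```text
t: 10.42
ee_pos: [545.4, -186.3, 178.2]
orientation: [2.306, 2.133, 0.0]
ft_force: [2.1, -0.4, -1.5]
width: 0.5
grasp_force: 0.8
```

servo_tool:
  deltas:
    - [[0,-8,0],[0,0,0]]
    - [[0,-16,0],[0,0,0]]
    - [[0,-24,0],[0,0,0]]
    - [[0,-32,0],[0,0,0]]
    - [[0,-40,0],[0,0,0]]

```text
t: 10.83
ee_pos: [505.6, -183.1, 178.1]
orientation: [-2.306, -2.133, 0.0]
ft_force: [2.0, -0.5, 0.3]
width: 0.5
grasp_force: 0.4
```

servo_tool:
  deltas:
    - [[0,-8,2],[0,0,0]]
    - [[0,-16,4],[0,0,0]]
    - [[0,-24,6],[0,0,0]]
    - [[0,-32,6],[0,0,0]]
    - [[0,-40,6],[0,0,0]]

```text
t: 11.25
ee_pos: [465.4, -179.9, 171.9]
orientation: [-2.306, -2.132, 0.001]
ft_force: [1.6, 0.3, 0.4]
width: 0.7
grasp_force: 0.1
```

servo_tool:
  deltas:
    - [[0,-5,0],[0,0,0]]
    - [[0,-10,0],[0,0,0]]
    - [[0,-10,0],[0,0,0]]
    - [[0,-10,0],[0,0,0]]
    - [[0,-10,0],[0,0,0]]

```text
t: 11.67
ee_pos: [456.9, -179.5, 172.3]
orientation: [2.306, 2.133, 0.0]
ft_force: [-0.3, 0.2, -0.2]
width: 0.4
grasp_force: 0.0
```

```bash
cat > lid.py <<'E'
from h import *
rel(470,-180,172,1.49)
p=get_image('side')
for r in finder.silhouettes('case_lid',p)[:1]:
    x,u,v=pts(p,r['mask']); x=x[x[:,2]>30]; print(round(r['score'],2),np.percentile(x,[2,50,98],0).round(1).tolist())
cv2.imwrite('pics/lid%d.png'%p['shot'],cv2.resize(p['frame'][60:220,260:460],(800,600)) ); print(p['shot'])
E
python3 lid.py
```

```text
at [ 456.9 -179.5  172.3] yaw 1.493 t 11.67 f [-0.3  0.2 -0.2] w 0.4 tilt -1.0
shift [ 0.5 13.1  0.3] tz 0.003
0.83 [[417.7, -282.6, 60.5], [468.8, -151.9, 135.4], [549.1, -66.1, 175.2]]
10
```

The lid has left the fingers and is sinking. I back up and wait.

servo_tool:
  deltas:
    - [[0,0,-30],[0,0,0]]
    - [[0,0,-60],[0,0,0]]
    - [[0,0,-90],[0,0,0]]
    - [[0,0,-100],[0,0,0]]
    - [[0,0,-100],[0,0,0]]

```text
t: 12.18
ee_pos: [458.3, -180.0, 274.8]
orientation: [2.303, 2.13, 0.004]
ft_force: [1.1, -0.1, 0.3]
width: 0.5
grasp_force: 0.0
```

servo_tool:
  deltas:
    - [[0,0,0],[0,0,0]]
    - [[0,0,0],[0,0,0]]
    - [[0,0,0],[0,0,0]]
    - [[0,0,0],[0,0,0]]
    - [[0,0,0],[0,0,0]]

```text
t: 12.6
ee_pos: [456.1, -179.1, 271.1]
orientation: [-2.305, -2.132, 0.001]
ft_force: [-0.3, 0.4, 0.4]
width: 0.3
grasp_force: 0.0
```

servo_tool:
  deltas:
    - [[0,0,0],[0,0,0]]
    - [[0,0,0],[0,0,0]]
    - [[0,0,0],[0,0,0]]
    - [[0,0,0],[0,0,0]]
    - [[0,0,0],[0,0,0]]

```text
t: 13.02
ee_pos: [456.6, -179.3, 272.2]
orientation: [2.306, 2.133, 0.0]
ft_force: [-0.5, 0.2, 0.2]
width: 0.4
grasp_force: 0.0
```

servo_tool:
  deltas:
    - [[0,0,0],[0,0,0]]
    - [[0,0,0],[0,0,0]]
    - [[0,0,0],[0,0,0]]
    - [[0,0,0],[0,0,0]]
    - [[0,0,0],[0,0,0]]

```text
t: 13.43
ee_pos: [456.6, -179.3, 272.2]
orientation: [2.307, 2.133, 0.0]
ft_force: [0.0, -0.9, -0.1]
width: 0.2
grasp_force: 0.0
```

servo_tool:
  deltas:
    - [[0,0,0],[0,0,0]]
    - [[0,0,0],[0,0,0]]
    - [[0,0,0],[0,0,0]]
    - [[0,0,0],[0,0,0]]
    - [[0,0,0],[0,0,0]]

```text
t: 13.85
ee_pos: [456.6, -179.3, 272.2]
orientation: [-2.307, -2.133, 0.0]
ft_force: [-1.2, 0.1, -0.1]
width: 0.3
grasp_force: 0.0
```

servo_tool:
  deltas:
    - [[0,0,0],[0,0,0]]
    - [[0,0,0],[0,0,0]]
    - [[0,0,0],[0,0,0]]
    - [[0,0,0],[0,0,0]]
    - [[0,0,0],[0,0,0]]

```text
t: 14.27
ee_pos: [456.6, -179.3, 272.2]
orientation: [-2.307, -2.133, -0.0]
ft_force: [-0.7, -0.0, 0.2]
width: 0.6
grasp_force: 0.0
```

servo_tool:
  deltas:
    - [[0,0,0],[0,0,0]]
    - [[0,0,0],[0,0,0]]
    - [[0,0,0],[0,0,0]]
    - [[0,0,0],[0,0,0]]
    - [[0,0,0],[0,0,0]]

```text
t: 14.68
ee_pos: [456.6, -179.3, 272.2]
orientation: [-2.307, -2.133, -0.0]
ft_force: [0.2, -0.5, -0.0]
width: 0.5
grasp_force: 0.0
```

```bash
python3 lid.py; ls -t pics | head -1
```

```text
at [ 456.6 -179.3  272.2] yaw 1.493 t 14.68 f [ 0.2 -0.5 -0. ] w 0.5 tilt -1.0
shift [  0.4  13.4 100.2] tz 0.003
0.72 [[375.1, -282.8, 52.6], [455.5, -164.9, 58.4], [541.4, -67.5, 62.2]]
11
lid11.png
```

```bash
python3 - <<'E'
from h import *
for n in ['side','top']:
    p=get_image(n); r=finder.silhouettes('case_lid',p)
    if not r: continue
    x,u,v=pts(p,r[0]['mask']); x=x[(x[:,2]>50)&(x[:,2]<80)&(x[:,0]>390)&(x[:,0]<530)]
    print(n,len(x),np.polyfit(x[:,0],x[:,2],1))
    for s in finder.silhouettes('smoother',p)[:1]: print(np.median(pts(p,s['mask'])[0],0).round(1),s['score'])
E
```

```text
side 2073 [-9.31059197e-04  5.88705500e+01]
[526.6 347.   28.4] 0.84
top 5995 [-6.03152824e-04  6.04339055e+01]
[539.4 341.5  31.5] 0.78
```

View pics/lid11.png

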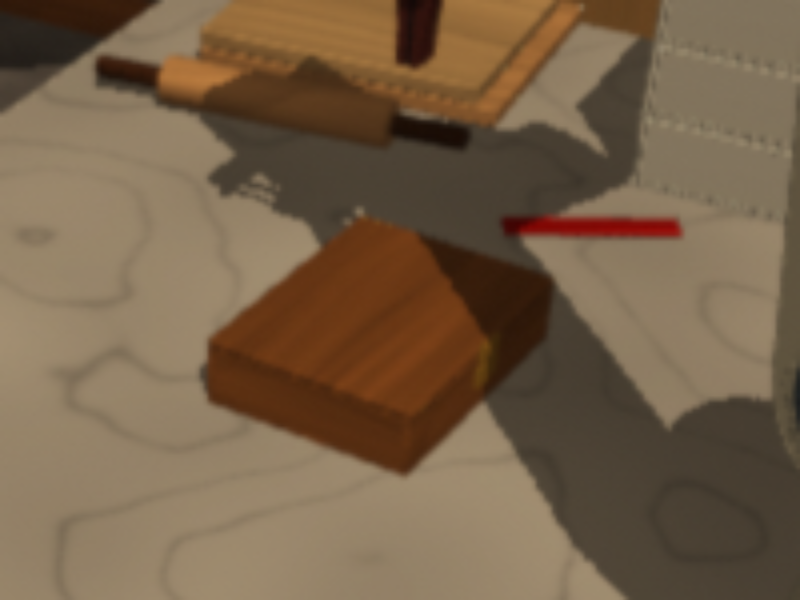

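The crop shows the lid shut on the case at (380,340). Its measured slope is about 0.001, and the smoother has not moved.

```bash
python3 -c "
from h import *
print(close_job())"
```

```text
the job is handed in; nothing more can be done
None
```

The docker lies flat in the front bay with the lid fully shut and the blue-handled roller unmoved, handed in at about 15 s; no verdict was returned.

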